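# Lock the tube-stop stand by feel from behind

### The arm

A 6-joint arm with a two-finger parallel gripper is mounted at the origin on a cart in front of the work surface, level with it; the furniture and walls round the work are solid. World frame = base frame: x ahead of the robot, y to its left, z up, the work surface at z = 0. Lengths are in m, angles in rad, forces in N, time in s.
With the tool pointing down it reaches from about 0.275 to 0.875 m from the base axis. Payload 12.5 kg.
Tool frame: the origin (TCP) lies at the centre of the arm's flange, where the gripper is bolted on; the fingertips stand 173 mm ahead of it and the grasp point (between the pads) lies 155 mm ahead of it; z points along the fingers, y is the line along which they close (so a half turn about z gives the same grasp; the last joint's range is limited). The gripper opens to 85 mm and grips with 20 to 120 N. Pads are 22 mm wide; open, the fingers measure 114 mm over their backs; the gripper's body (76 mm by 85 mm) begins 54 mm behind the grasp point. The pads swing forward as they close: fully open they stand 13 mm farther back than shut.
Start: joints at [1.11, 0.351, 1.652, -0, 1.139, -0.085], TCP at [0.202, 0.512, 0.405] pointing down, gripper open.
Joint ranges: [-2.75, 2.75], [-0.79, 2.1], [0.01, 2.65], [-1.57, 4.71], [0.07, 3.14], [-2.87, 2.87]. Speed limits (rad/s): [2.22, 2.22, 2.79, 3.14, 3.14, 3.14].

### API

Orientations are given as a rotation vector (axis times angle).
In Python, from station import * gives the robot as it stands.
- The arm moves only by the shell command python3 -m jog 'ROWS'. ROWS is a JSON object of lists of equal length, an entry for each row: "grip": the gripper command: -1 is shut, 1 is fully open, values between are in proportion; "offset": the shift along the tool's x, y, z in cm, a list of three; "rot": the turn, a rotation vector about the tool's x, y, z in degrees, a list of three. A call has 1 to 12 rows; each row shifts and turns the commanded pose from where the row before left it, along the tool's axes as they then stand; what a row does not reach is not made up. A row lasts 1/8 s, in which the tool goes at most 62.5 mm and 10.7 degrees, less where a joint would pass 70% of its speed; a pose out of reach is approached as far as the arm can. A call with a gripper value outside its range is refused whole. The fingers move at their own pace and stop on an object; the grip force is fixed at half the most. Time passes only in rows, so rows that do not move let the fingers close. It gives the time, the measured TCP pose, the force, the opening and the grip force at its end, in the units of the state.
- observe(): the state, without advancing time (a new reading comes with each control period).
- snapshot(name): name is "side" or "top" or "wrist"; returns (picture, depth): 384x512x3 uint8, blue, green, red; 384x512 float32, m along the optical axis (not along the pixel's ray), 0 where there is no reading.
- camera_params(name): a dict with "camera_matrix" (3x3 intrinsics, pixels), "origin" and "orientation" of the camera in the world; the wrist camera has in their place "hand_eye" (4x4, takes a point from camera to tool coordinates, whose origin is the TCP and whose axes are the flange's). Camera axes: x right, y up, looking along -z (the intrinsics and any distortion apply to the point x, -y, -z); pixel columns grow to the right and rows downward; lengths in m; the calibration is good to about 2 mm. The wrist camera is an equidistant fisheye: a pixel r from the principal point sees the ray r / f radians off the axis. A picture is of the moment at which its call begins: read the wrist's pose just before it. camera_params takes no time and is no camera call.
- close_job(): hands the job in; it is judged then, once.
The state is a dict: "clock": time; "q": joint angles; "dq": joint speeds; "joint_efforts": joint torques, N m; "ee_pos": TCP position; "ee_rot": TCP orientation; "contact_force": force on the tool from outside, world axes, zero at the start; "moment": the same for the moment, N m; "width": opening from 0.0 (shut) to 1.0 (fully open); "grasp_force": force on a finger pad.
Only numpy, scipy, OpenCV 4.12 (cv2) and the standard library are available. Lean on these libraries where they do the work, as an engineer would, in place of code of your own. Each camera call takes 0.05 s, during which the arm holds its last target. There are 200 camera calls.

### The job

Lift the L-shaped lock key out of its holder, reach over behind the tube-stop stand and, pressing only gently, feel along its hidden rear face with the key's tongue until you find the latch slot. Push the tongue fully home so that the key sits upright and flush against the rear face, let go of it, and leave the loose cup, tee fitting and tube cutter where they are.

Things in the scene. Friction and masses are not known exactly. Their poses are not given: they have to be found in the camera images.
- stop_stand: Plain aluminium tube-stop stand, fixed to the bench. Origin on the bench under the middle of its rear face, which is the upright plane x = 0 and looks to +x, away from the robot. Housing: 140 mm wide (y), x -60 to 0, roof top 115 mm high. Base: 160 mm wide, 12 mm thick, from x -115 to 10 mm behind the face, a short tube in V-blocks at its front. Rigid; do not press it with more than 25 N.
- search_mid (a point): Middle of the rear face at slot height: 80 mm above the stand's origin, same axes. One blind slot, 11 mm wide (y), 18 mm high, 40 mm deep, square edges, is centred at this height; its y, unseen and not measured, lies anywhere from -18 to +18 mm of this point, in an inner carriage too stiff to move. Else the face is smooth flat steel, at least to y = 30 mm either side.
- key_grip (a point): Centre of the lock key's black square head, 24 x 24 mm, 34 mm high: grasp here from above, across x or y. Frame: z up, -x the way the tongue points. The shank, 10 mm (x) by 14 mm (y), hangs from the head's +x side, its axis 10 mm to +x of this point, down to the foot 109 mm below. Fully home, this point is 5 mm to -x of the rear face, above the roof, 152 mm above the bench, give or take 2 mm.
- key_nose (a point): Tip of the key's tongue at half its height: 29 mm to -x of key_grip and 72 mm below it, same axes. The tongue is 8 mm wide (y) and 14 mm high and sticks out 34 mm from the shank to -x; its end is rounded in plan, 4 mm radius. Fully home: the tip is 34 mm inside the rear face and the shank lies against the face.
- lock_key: The whole loose L-shaped steel key, about 0.15 kg; origin straight below key_grip by 109 mm, at the height of its foot, same axes. It stands upright with its foot in a fixed grey holder block, 60 x 60 x 36 mm, in a pocket 26 mm deep with 1.5 mm play each side: lift it straight up at least 40 mm to clear.
- caps_cup: Small clear square cup with caps in it, 53 x 61 x 55 mm, loose, in front of the stand; origin under its middle. To be left alone.
- tee_1: Steel tee fitting, 36 x 57 x 18 mm, loose, lying behind the stand to the right; origin under its middle. To be left alone.
- tube_cutter: Small tube cutter, 34 x 78 x 16 mm, loose, in front of the stand; origin under its middle. To be left alone.

How it is judged:
On the way, in this order (a step that is already met when the one before it is completed fails the run):
1. the key is lifted out of its holder (distance of key_grip from where it was at the start of the episode above 0.06 m), for 0.1 s.
2. the tongue is at least 10 mm inside the slot (x of key_nose in the frame of stop_stand between -0.042 and -0.01 m and y of key_nose in the frame of stop_stand between -0.025 and 0.025 m and height (world z) of key_nose between 0.07 and 0.09 m), for 0.1 s.
At the end, for the whole second after the job is handed in: The key's tongue is in the slot of the rear face, its tip at least 30 mm inside the face (fully home is 34 mm), the key upright within 0.15 rad and at rest, released (x of key_nose in the frame of stop_stand between -0.042 and -0.03 m and y of key_nose in the frame of stop_stand between -0.025 and 0.025 m and height (world z) of key_nose between 0.07 and 0.09 m and angle between key_grip's own z axis and vertical below 0.15 rad and linear speed of lock_key below 0.02 m/s); the robot touches nothing.
It fails at once if the stand is pressed with more than 25 N (contact force between stop_stand and anything else above 25 N).
It fails at once if the cup, the tee fitting or the tube cutter is moved more than 20 mm (distance of any of caps_cup, tee_1, tube_cutter from where it was at the start of the episode above 0.02 m).
It also fails if it takes over 72 s, if anything falls off the work surface, if the arm or the gripper's body presses on something with over 40 N, if the wrist force passes 120 N, or if a joint passes its speed limit or range.

## Working session

There is one attempt and no reset: what is moved stays moved. The work goes in short steps, Python scripts to look and compute and a shell command to move; the robot and the scene stay as the last step left them, time stands still between calls to the robot, and variables do not carry over. Pictures are saved under pics/ and viewed, at most 10 in all, crops included, and the job is handed in when it is done.

```bash
mkdir -p pics; ls; python3 - <<'E'
from station import *
import cv2, numpy as np
np.set_printoptions(precision=4,suppress=True)
print(observe())
for n in ["side","top","wrist"]:
    print(n,camera_params(n))
    im,d=snapshot(n); cv2.imwrite(f"pics/{n}0.png",im); np.save(f"pics/{n}0.npy",d); print((d>0).mean())
a=cv2.imread("pics/side0.png");b=cv2.imread("pics/top0.png")
E
```

```text
pics
{'clock': 0.0, 'q': array([ 1.1104,  0.3512,  1.6524,  0.    ,  1.1391, -0.0846]), 'dq': array([-0.0007, -0.    , -0.0007, -0.0006,  0.0017,  0.0003]), 'joint_efforts': array([  0.0016, -50.6098, -29.1408,   0.    ,   0.0045,   0.0001]), 'ee_pos': array([0.2018, 0.5115, 0.4042]), 'ee_rot': array([-0.5868, -3.086 ,  0.0018]), 'contact_force': array([0.1004, 0.5189, 0.6026]), 'moment': array([ 0.0304, -0.0373, -0.006 ]), 'grasp_force': 0.0, 'width': 0.998029355169579}
side {'camera_matrix': array([[393.6461,   0.    , 255.1397],
       [  0.    , 393.6461, 193.9333],
       [  0.    ,   0.    ,   1.    ]]), 'origin': array([0.3582, 0.5225, 0.6867]), 'orientation': array([ 0.1513, -1.2552, -2.6526])}
0.9415486653645834
top {'camera_matrix': array([[482.6381,   0.    , 252.7278],
       [  0.    , 482.6381, 191.8747],
       [  0.    ,   0.    ,   1.    ]]), 'origin': array([ 0.3897, -0.154 ,  1.0428]), 'orientation': array([ 0.1148, -0.0681, -1.5751])}
0.996063232421875
wrist {'camera_matrix': array([[297.3186,   0.    , 252.9199],
       [  0.    , 297.3186, 189.7325],
       [  0.    ,   0.    ,   1.    ]]), 'hand_eye': array([[ 0.0008,  0.9655,  0.2604,  0.0659],
       [ 1.    , -0.0008,  0.0001, -0.0001],
       [ 0.0003,  0.2604, -0.9655,  0.0308],
       [ 0.    ,  0.    ,  0.    ,  1.    ]])}
0.975372314453125
```

View pics/side0.png

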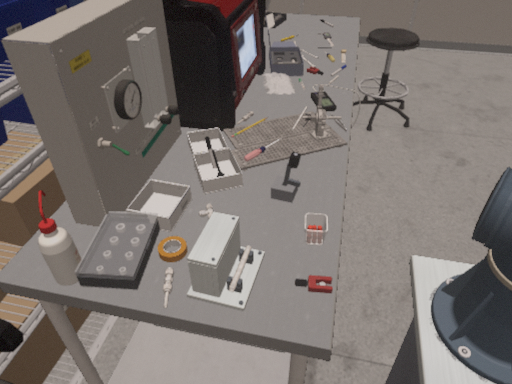

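View pics/top0.png

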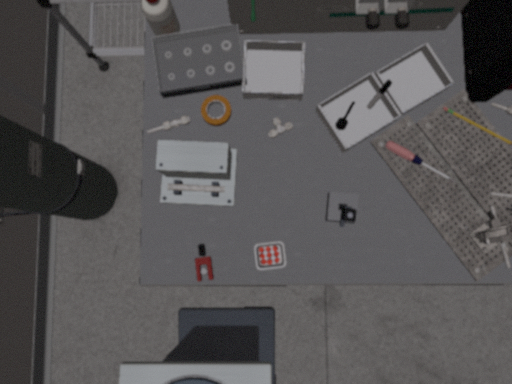

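Side: stand with housing at (215,255), key in its holder at (290,175). Top: housing roof at (192,157), key head at (348,213), holder (342,206), tee (280,128), cup (270,255), cutter (204,263). Now I turn these into world points using depth.

```bash
cat > h.py <<'E'
import cv2, numpy as np
from scipy.spatial.transform import Rotation as R
np.set_printoptions(precision=4,suppress=True)
def cloud(n,d,cp):
    K=cp["camera_matrix"];v,u=np.mgrid[:384,:512]
    x=(u-K[0,2])/K[0,0]*d;y=(v-K[1,2])/K[1,1]*d
    P=np.stack([x,-y,-d],-1)
    return P@R.from_rotvec(cp["orientation"]).as_matrix().T+cp["origin"]
def rect(P,m):
    (c,s,a)=cv2.minAreaRect((P[m][:,:2]*1000).astype(np.float32)); return np.array(c),np.array(s),a,m.sum(),P[m][:,2].mean()*1000
E
python3 - <<'E'
from station import *
from h import *
for n in ["top","side"]:
    d=np.load(f"pics/{n}0.npy");P=cloud(n,d,camera_params(n));z=P[...,2]
    im=cv2.imread(f"pics/{n}0.png")
    def box(b): 
        m=np.zeros(z.shape,bool);m[b[1]:b[3],b[0]:b[2]]=1;return m&(d>0)
    S=box((150,132,240,185) if n=="top" else (185,205,245,300)); K=box((320,185,365,230) if n=="top" else (265,145,310,205))
    T=box((265,115,295,140) if n=="top" else (195,200,218,222))
    print(n,"bench z",np.median(z[box((250,160,310,220))]) if n=="top" else np.median(z[box((290,260,320,280))]))
    print("roof",rect(P,S&(z>.108)&(z<.122)))
    print("z hist key",np.histogram(z[K],bins=np.arange(-.01,.16,.01)))
    print("head",rect(P,K&(z>.125)&(z<.15)), P[K&(z>.125)&(z<.15)].mean(0))
    print("holder",rect(P,K&(z>.03)&(z<.04)))
    print("tee",rect(P,T&(z>.006)&(z<.03)))
    c=im[185:230,320:365] if n=="top" else im[140:210,255:325]
    cv2.imwrite(f"pics/k_{n}.png",cv2.resize(c,(400,400),interpolation=cv2.INTER_CUBIC))
cv2.imwrite("pics/kk.png",np.hstack([cv2.imread("pics/k_top.png"),cv2.imread("pics/k_side.png")]))
E
```

```text
top bench z 0.0009444188457918834
roof (array([571.1586,  -6.5026]), array([140.2996,  60.6899]), 86.6419448852539, np.int64(2169), np.float64(116.07799511747498))
z hist key (array([316, 782,  26,  29, 570,  51,  27,   5,   4,   1,   1,  16,  11,
        13, 159,   3]), array([-0.01,  0.  ,  0.01,  0.02,  0.03,  0.04,  0.05,  0.06,  0.07,
        0.08,  0.09,  0.1 ,  0.11,  0.12,  0.13,  0.14,  0.15]))
head (array([ 452.5442, -307.9508]), array([23.9924, 24.2635]), 84.21649932861328, np.int64(167), np.float64(135.1368006464506)) [ 0.4525 -0.307   0.1351]
holder (array([ 472.2247, -310.2241]), array([60.4039, 67.8869]), 83.6658706665039, np.int64(570), np.float64(36.67805551820535))
tee (array([ 658.0516, -182.865 ]), array([51.8266, 54.1133]), 5.394162178039551, np.int64(242), np.float64(15.690062918392114))
side bench z 0.001142066357894822
roof (array([569.1903,  -8.5739]), array([142.0293,  60.7838]), 86.51093292236328, np.int64(1582), np.float64(115.21169963601646))
z hist key (array([ 220, 1163,  346,  366,  287,   45,   49,   13,   13,   15,   14,
         27,   35,   30,   66,    0]), array([-0.01,  0.  ,  0.01,  0.02,  0.03,  0.04,  0.05,  0.06,  0.07,
        0.08,  0.09,  0.1 ,  0.11,  0.12,  0.13,  0.14,  0.15]))
head (array([ 450.2903, -308.7277]), array([26.8939, 23.6828]), 80.6180191040039, np.int64(82), np.float64(133.19100672382595)) [ 0.4505 -0.305   0.1332]
holder (array([ 496.8004, -390.5363]), array([ 77.2611, 240.5243]), 16.56824493408203, np.int64(287), np.float64(36.289832064031394))
tee (array([ 649.325 , -188.7125]), array([48.0045, 36.1621]), 75.24417877197266, np.int64(117), np.float64(14.868135236518182))
```

View pics/kk.png

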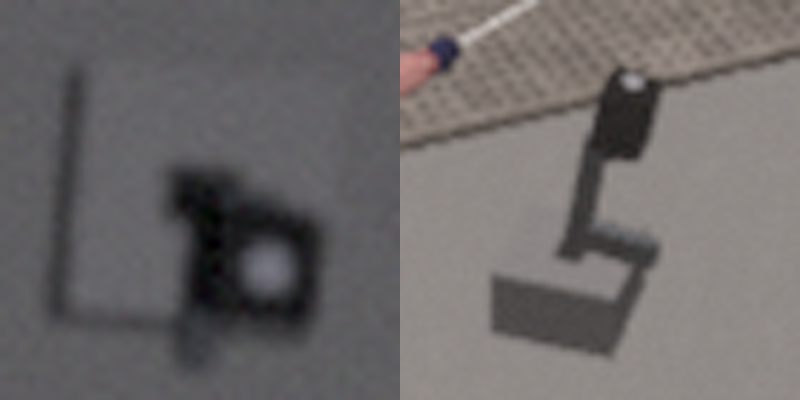

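Left crop (top): head at (265,265), shank showing at (195,190), tongue at (195,340), so the tongue points toward the robot. Right crop (side) agrees. From depth: key head (451,-308) mm with its top at 135, as expected (136), and yaw about -6°. The roof measures 140x60 at 115 high, yaw about -3.4°, which puts the middle of the rear face near (600,-9). I'll turn the tool so it closes across key x, then travel over.

```bash
python3 -m jog '{"grip":[1,1,1,1,1,1,1,1],"offset":[[0,0,0],[0,0,0],[0,0,0],[0,0,0],[0,0,0],[0,0,0],[0,0,0],[0,0,0]],"rot":[[0,0,10],[0,0,10],[0,0,10],[0,0,10],[0,0,10],[0,0,10],[0,0,10],[0,0,4.5]]}'
python3 -m jog '{"grip":[1,1,1,1,1,1,1,1,1,1,1,1],"offset":[[-4.9,2.1,0],[-4.9,2.1,0],[-4.9,2.1,0],[-4.9,2.1,0],[-4.9,2.1,0],[-4.9,2.1,0],[-4.9,2.1,0],[-4.9,2.1,0],[-4.9,2.1,0],[-4.9,2.1,0],[-4.9,2.1,0],[-4.9,2.1,0]],"rot":[[0,0,0],[0,0,0],[0,0,0],[0,0,0],[0,0,0],[0,0,0],[0,0,0],[0,0,0],[0,0,0],[0,0,0],[0,0,0],[0,0,0]]}'
python3 -m jog '{"grip":[1,1,1,1,1],"offset":[[-4.9,2,0],[-4.9,2,0],[-4.9,2,0],[-4.9,2,0],[0,0,0]],"rot":[[0,0,0],[0,0,0],[0,0,0],[0,0,0],[0,0,0]]}'
cat >> h.py <<'E'
def axes(s):
    M=R.from_rotvec(s["ee_rot"]).as_matrix(); return M
def wcloud(s,d,cp):
    K=cp["camera_matrix"];v,u=np.mgrid[:384,:512]
    a=(u-K[0,2])/K[0,0];b=(v-K[1,2])/K[1,1];r=np.hypot(a,b)+1e-9
    t=np.tan(r)
    P=np.stack([a/r*t*d,-b/r*t*d,-d],-1)
    H=np.array(cp["hand_eye"]);P=P@H[:3,:3].T+H[:3,3]
    return P@axes(s).T+s["ee_pos"]
E
python3 - <<'E'
from station import *
from h import *
s=observe();print(s["clock"],s["ee_pos"],axes(s))
im,d=snapshot("wrist");cv2.imwrite("pics/w1.png",im)
P=wcloud(s,d,camera_params("wrist"));z=P[...,2]
near=(d>0)&(np.hypot(P[...,0]-.451,P[...,1]+.308)<.04)
m=near&(z>.125)&(z<.15);print("head",rect(P,m)); print(np.median(z[near&(z>.125)]))
m=(d>0)&(np.hypot(P[...,0]-.465,P[...,1]+.308)<.05)&(z>.03)&(z<.042);print("holder",rect(P,m))
E
```

```text
clock: 1.15
ee_pos: [0.2018, 0.5116, 0.4044]
ee_rot: [2.339, 2.097, -0.001]
contact_force: [0.4, 0.3, 0.5]
width: 0.998
grasp_force: 0.0
clock: 2.65
ee_pos: [0.3907, -0.1015, 0.4047]
ee_rot: [2.336, 2.101, 0.0]
contact_force: [0.8, 0.8, 0.5]
width: 1.001
grasp_force: 0.0
clock: 3.28
ee_pos: [0.4498, -0.3055, 0.404]
ee_rot: [-2.338, -2.098, 0.0]
contact_force: [-0.4, 1.0, -0.7]
width: 1.001
grasp_force: 0.0
3.275 [ 0.4498 -0.3055  0.404 ] [[ 0.1077  0.9942 -0.0003]
 [ 0.9942 -0.1077 -0.    ]
 [-0.0001 -0.0003 -1.    ]]
head (array([ 451.0918, -309.7358]), array([24.4199, 24.2037]), 83.47528076171875, np.int64(812), np.float64(133.8368605875958))
0.3224768746042307
holder (array([ 469.4254, -312.147 ]), array([59.9572, 70.1432]), 83.56184387207031, np.int64(1833), np.float64(36.016339496318))
```

View pics/w1.png

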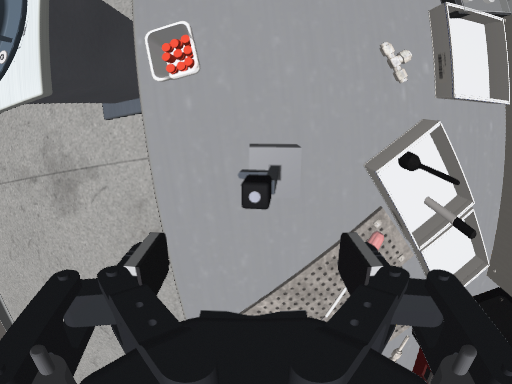

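Wrist view: head at (256,193) and tongue to its left (toward the robot), with both fingers clear of it. The measured head is (451.1,-309.7) at -6.5°, so I descend with a small correction and grip.

```bash
python3 -m jog '{"grip":[1,1,1,1,1,1,1],"offset":[[-0.4,0.17,0],[0,0,3],[0,0,3],[0,0,3],[0,0,2.5],[0,0,1.3],[0,0,0]],"rot":[[0,0,0.3],[0,0,0],[0,0,0],[0,0,0],[0,0,0],[0,0,0],[0,0,0]]}'
python3 -m jog '{"grip":[-1,-1,-1,-1,-1,-1,-1,-1,-1,-1],"offset":[[0,0,0],[0,0,0],[0,0,0],[0,0,0],[0,0,0],[0,0,0],[0,0,0],[0,0,0],[0,0,0],[0,0,0]],"rot":[[0,0,0],[0,0,0],[0,0,0],[0,0,0],[0,0,0],[0,0,0],[0,0,0],[0,0,0],[0,0,0],[0,0,0]]}'
```

```text
clock: 4.2
ee_pos: [0.4509, -0.3067, 0.2765]
ee_rot: [-2.34, -2.095, 0.0]
contact_force: [1.7, 0.4, 0.0]
width: 1.001
grasp_force: 0.0
clock: 5.45
ee_pos: [0.452, -0.3075, 0.2779]
ee_rot: [2.337, 2.091, 0.003]
contact_force: [6.7, 1.0, 2.9]
width: 0.288
grasp_force: 57.3
```

```bash
python3 -m jog '{"grip":[-1,-1,-1,-1,-1,-1],"offset":[[0,0,-1.5],[0,0,-2],[0,0,-3],[0,0,-3.5],[0,0,-3],[0,0,0]],"rot":[[0,0,0],[0,0,0],[0,0,0],[0,0,0],[0,0,0],[0,0,0]]}'
python3 - <<'E'
from station import *
from h import *
s=observe();print(s)
A=axes(s);print(A)
im,d=snapshot("wrist");cv2.imwrite("pics/w2.png",im)
im2,d2=snapshot("side");cv2.imwrite("pics/s2.png",im2)
cv2.imwrite("pics/c2.png",np.hstack([cv2.resize(im[100:300,150:350],(400,400)),cv2.resize(im2[90:230,240:380],(400,400))]))
P=wcloud(s,d,camera_params("wrist"));T=(P-s["ee_pos"])@A   # tool coords
np.save("pics/T2.npy",T)
z=T[...,2];near=(d>0)&(np.hypot(T[...,0],T[...,1])<.045)
print(np.histogram(z[near],bins=np.arange(.1,.3,.01)))
m=near&(z>.13)&(z<.15);print("headtool",rect(T,m))
m=near&(z>.195)&(z<.25);print("tongue?",rect(T,m))
E
```

```text
clock: 6.2
ee_pos: [0.451, -0.3072, 0.4086]
ee_rot: [2.338, 2.093, 0.001]
contact_force: [0.2, -0.7, -2.3]
width: 0.27
grasp_force: 67.1
{'clock': 6.2, 'q': array([-0.6833,  0.3382,  1.6594,  0.    ,  1.1402, -0.5727]), 'dq': array([ 0.0008,  0.041 ,  0.0539, -0.0018, -0.0339,  0.0009]), 'joint_efforts': array([  0.046 , -52.9068, -31.2594,  -0.0001,   0.4861,   0.    ]), 'ee_pos': array([ 0.451 , -0.3072,  0.4086]), 'ee_rot': array([2.338 , 2.0928, 0.001 ]), 'contact_force': array([ 0.1757, -0.651 , -2.2562]), 'moment': array([-0.0293, -0.0215, -0.0355]), 'grasp_force': 67.06123352050781, 'width': 0.26977616781836544}
[[ 0.1103  0.9939  0.003 ]
 [ 0.9939 -0.1103 -0.0024]
 [-0.0021  0.0032 -1.    ]]
(array([3470, 4395, 2149, 1014, 3044,  946,  666,  211,   25,  100,   87,
         70,  622,  239,   53,   41,   34,    0,    0]), array([0.1 , 0.11, 0.12, 0.13, 0.14, 0.15, 0.16, 0.17, 0.18, 0.19, 0.2 ,
       0.21, 0.22, 0.23, 0.24, 0.25, 0.26, 0.27, 0.28, 0.29]))
headtool (array([-0.8313, -0.2877]), array([66.9845, 28.5509]), 89.88129425048828, np.int64(4058), np.float64(142.7527338816293))
tongue? (array([-2.5274, -5.7936]), array([43.551, 12.497]), 84.09928131103516, np.int64(1122), np.float64(225.8387193183795))
```

View pics/c2.png

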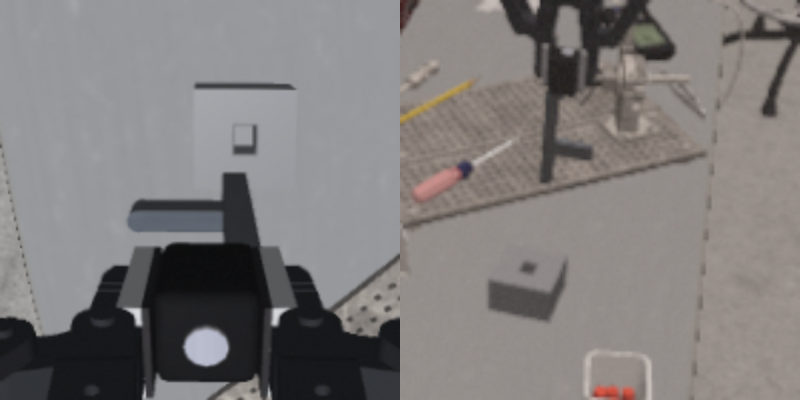

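Left crop (wrist): head held between the pads with the tongue pointing left and straight. Right crop (side): the key is out of its holder and hangs upright. I'll measure the tongue in tool coordinates and re-measure the stand's roof from this picture.

```bash
python3 - <<'E'
from h import *
T=np.load("pics/T2.npy");x,y,z=T[...,0],T[...,1],T[...,2]
m=(abs(x)<.03)&(y>-.045)&(y<-.002)&(z>.21)&(z<.235)
for a in np.arange(-.04,0,.005):
    k=m&(y>=a)&(y<a+.005)
    if k.sum()>5: print(a,k.sum(),"x",np.percentile(x[k],[3,97])*1000,"z top",np.percentile(z[k],[5,25,50])*1000)
print("tip y",np.percentile(y[m],1)*1000)
h=(abs(x)<.012)&(abs(y)<.011)&(z>.12)&(z<.16);print("head top z",np.median(z[h])*1000,rect(T,h))
E
```

```text
-0.030000000000000006 40 x [-5.3309  1.386 ] z top [226.5597 226.8937 227.4182]
-0.02500000000000001 96 x [-5.9275  1.7884] z top [226.6136 227.288  227.6623]
-0.02000000000000001 97 x [-5.8784  1.9003] z top [226.5343 227.0769 227.5965]
-0.015000000000000013 98 x [-5.9474  1.8333] z top [226.565  227.2766 227.7212]
-0.010000000000000016 109 x [-5.8714  1.9106] z top [226.3907 227.0054 227.6041]
-0.005000000000000018 56 x [-5.7755  1.8053] z top [225.9576 226.8332 227.3955]
tip y -26.98599455109905
head top z 145.45658137773663 (array([-0.9742, -0.0248]), array([21.9743, 22.0098]), 89.35836029052734, np.int64(2664), np.float64(146.77599613952788))
```

```bash
python3 -m jog '{"grip":[-1,-1,-1,-1,-1,-1,-1,-1,-1,-1,-1],"offset":[[0,0,0],[2,1.3,0],[3.6,2.3,0],[3.6,2.3,0],[3.6,2.3,0],[3.6,2.3,0],[3.6,2.3,0],[3.6,2.3,0],[3,2.05,0],[2,1.3,0],[0,0,0]],"rot":[[0,0,-2.9],[0,0,0],[0,0,0],[0,0,0],[0,0,0],[0,0,0],[0,0,0],[0,0,0],[0,0,0],[0,0,0],[0,0,0]]}'
python3 - <<'E'
from station import *
from h import *
s=observe();print(s["clock"],s["ee_pos"],s["dq"]);A=axes(s);print(A)
im,d=snapshot("wrist");cv2.imwrite("pics/w3.png",im)
P=wcloud(s,d,camera_params("wrist"));z=P[...,2]
m=(d>0)&(z>.107)&(z<.122)&(abs(P[...,0]-.57)<.05)&(abs(P[...,1]+.009)<.095)
print(rect(P,m),np.percentile(P[m][:,0],[0,1,99,100]),np.percentile(P[m][:,1],[0,100]))
cv2.imwrite("pics/m3.png",m.astype(np.uint8)*255)
# rear edge line: per-column max of x
ys=P[m][:,1];xs=P[m][:,0];pts=[]
for a in np.arange(-.09,.08,.005):
    k=(ys>a)&(ys<=a+.005)
    if k.sum()>20: pts.append((a+.0025,np.percentile(xs[k],98.5)))
pts=np.array(pts)*1000;print(pts[:: 3])
# key in tool frame
T=(P-s["ee_pos"])@A;x,y,zz=T[...,0],T[...,1],T[...,2]
k=(abs(x)<.03)&(y>-.045)&(y<-.008)&(zz>.21)&(zz<.235);print("tongue",np.percentile(x[k],[3,97]),np.median(zz[k]),np.percentile(y[k],1))
E
```

```text
clock: 7.68
ee_pos: [0.6525, -0.0315, 0.4045]
ee_rot: [-2.283, -2.154, 0.003]
contact_force: [-0.7, -0.2, -2.1]
width: 0.273
grasp_force: 66.8
7.675 [ 0.6525 -0.0315  0.4045] [-0.0346 -0.0235  0.0242 -0.0105 -0.001  -0.0158]
[[ 0.0581  0.9983 -0.0028]
 [ 0.9983 -0.0581  0.0004]
 [ 0.0003 -0.0028 -1.    ]]
(array([570.2739,  -8.4111]), array([139.1782,  60.7606]), 86.52953338623047, np.int64(9094), np.float64(114.82626737815409)) [0.537  0.5401 0.6021 0.6044] [-0.0788  0.0628]
[[-77.5    595.9919]
 [-62.5    596.8822]
 [-47.5    597.7835]
 [-32.5    598.4825]
 [-17.5    599.3681]
 [ -2.5    600.1097]
 [ 12.5    601.5114]
 [ 27.5    602.0522]
 [ 42.5    603.1641]
 [ 57.5    603.9156]]
tongue [-0.0058  0.0018] 0.22766151654835742 -0.02753218456974197
```

View pics/w3.png

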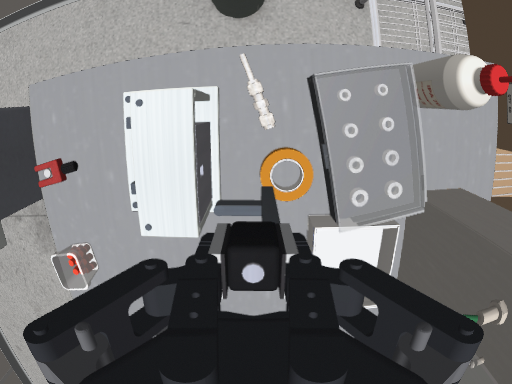

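Wrist view: stand roof at (165,165), its rear face the dark strip at x≈203, tongue tip at (216,209) well behind it, tee at (262,110). There is a faint mark on the face near (203,170), so I'll zoom in on it and project it onto the face plane.

```bash
python3 - <<'E'
from station import *
from h import *
im=cv2.imread("pics/w3.png");cp=camera_params("wrist");K=cp["camera_matrix"]
c=im[75:245,180:230];c=cv2.resize(c,None,fx=3.4*2,fy=3.4,interpolation=cv2.INTER_CUBIC)
cv2.imwrite("pics/c3.png",np.clip(c.astype(float)*1.6,0,255).astype(np.uint8))
A=R.from_rotvec([-2.283,-2.154,.003]).as_matrix();p=np.array([.6525,-.0315,.4045]);H=np.array(cp["hand_eye"])
n=np.array([.9982,-.0605,0]);e=np.array([.0605,.9982,0]);S=np.array([.6002,-.0098,0])
for u,v in [(203,160),(203,170),(203,180),(198,170),(208,170),(212,90),(212,230)]:
    a=(u-K[0,2])/K[0,0];b=(v-K[1,2])/K[1,1];r=np.hypot(a,b)
    q=np.array([a/r*np.sin(r),-b/r*np.sin(r),-np.cos(r)])
    o=A@H[:3,3]+p;g=A@H[:3,:3]@q;t=((S-o)@n)/(g@n);w=o+t*g
    print((u,v),"y",(w-S)@e*1000,"z",w[2]*1000)
E
```

```text
(203, 160) y -2.7853459741063333 z 69.1109438403697
(203, 170) y -13.087100790335612 z 71.04703277662449
(203, 180) y -23.342604789689297 z 73.2122600705552
(198, 170) y -7.535965349087178 z 98.91921402939818
(208, 170) y -19.84387871576196 z 37.099172206147834
(212, 90) y 75.49030236313547 z -6.484927394808382
(212, 230) y -100.62302866712916 z 23.764029211985005
```

View pics/c3.png

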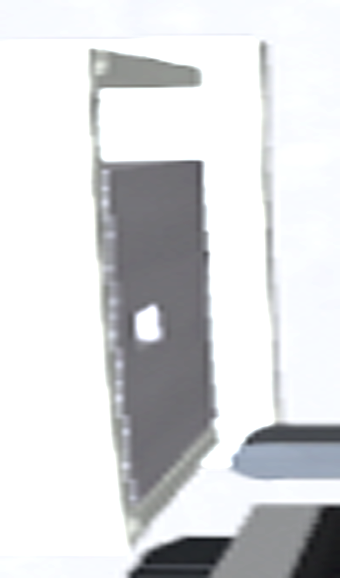

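The bright patch at crop (148,323), i.e. pixel (202,170), is about 11 mm wide by 20 mm high and projects to y ≈ -12, z ≈ 78. That matches the slot, so I'll use it as the starting point for feeling, lowering behind the face first.

```bash
python3 -m jog '{"grip":[-1,-1,-1,-1,-1,-1,-1],"offset":[[0.85,0,0],[0,0,2.5],[0,0,2.5],[0,0,2.5],[0,0,1.5],[0,0,0],[0,0,0]],"rot":[[0,0,0],[0,0,0],[0,0,0],[0,0,0],[0,0,0],[0,0,0],[0,0,0]]}'
cat > st.py <<'E'
from station import *
from h import *
s=observe();A=axes(s);p=s["ee_pos"]
n=np.array([.9982,-.0605,0]);e=np.array([.0605,.9982,0]);S=np.array([.6002,-.0098,0])
N=A@np.array([-.002,-.0285,.2343])+p
print("t",s["clock"],"tcp",p,"nose stand",(N-S)@n*1000,(N-S)@e*1000,N[2]*1000,"F",s["contact_force"],"M",s["moment"],"yaw",np.degrees(np.arctan2(A[1,1],A[0,1])),"z",A[:,2])
E
python3 st.py
```

```text
clock: 8.6
ee_pos: [0.6529, -0.0243, 0.3178]
ee_rot: [2.286, 2.153, 0.002]
contact_force: [0.4, -0.3, -0.4]
width: 0.272
grasp_force: 66.9
t 8.6 tcp [ 0.6529 -0.0243  0.3178] nose stand 25.310556871938214 -13.280952421050996 83.41168843104934 F [ 0.4263 -0.272  -0.3557] M [0.0139 0.013  0.0443] yaw -3.4415853622371886 z [ 0.0015 -0.0001 -1.    ]
```

```bash
python3 -m jog '{"grip":[-1,-1,-1,-1,-1,-1],"offset":[[0.1,0,0.33],[0,-0.8,0],[0,-0.8,0],[0,-0.3,0],[0,0,0],[0,0,0]],"rot":[[0,0,0],[0,0,0],[0,0,0],[0,0,0],[0,0,0],[0,0,0]]}'
python3 st.py
```

```text
clock: 9.35
ee_pos: [0.6339, -0.022, 0.3135]
ee_rot: [2.287, 2.154, 0.0]
contact_force: [0.1, 0.6, -1.6]
width: 0.269
grasp_force: 66.8
t 9.35 tcp [ 0.6339 -0.022   0.3135] nose stand 5.947976924303618 -12.199432193580503 79.18853484159035 F [ 0.1173  0.6385 -1.6047] M [-0.0451  0.0021  0.0153] yaw -3.4342747526078443 z [ 0.0003 -0.     -1.    ]
```

Now advancing gently, 1 mm per row with a force check.

```bash
python3 -m jog '{"grip":[-1,-1,-1,-1,-1,-1,-1],"offset":[[0,-0.15,0],[0,-0.15,0],[0,-0.1,0],[0,-0.1,0],[0,-0.1,0],[0,-0.1,0],[0,0,0]],"rot":[[0,0,0],[0,0,0],[0,0,0],[0,0,0],[0,0,0],[0,0,0],[0,0,0]]}'
python3 st.py
```

```text
clock: 10.22
ee_pos: [0.6267, -0.0216, 0.3134]
ee_rot: [2.287, 2.154, -0.0]
contact_force: [1.0, -0.3, -0.7]
width: 0.271
grasp_force: 66.8
t 10.225 tcp [ 0.6267 -0.0216  0.3134] nose stand -1.2993694294148082 -12.193499493079106 79.0872620254838 F [ 0.9983 -0.3456 -0.6819] M [0.0006 0.0002 0.0232] yaw -3.431117197408031 z [-0. -0. -1.]
```

```bash
python3 -m jog '{"grip":[-1,-1,-1,-1,-1],"offset":[[0,-0.1,0],[0,-0.1,0],[0,-0.1,0],[0,0,0],[0,0,0]],"rot":[[0,0,0],[0,0,0],[0,0,0],[0,0,0],[0,0,0]]}'
python3 st.py
```

```text
clock: 10.85
ee_pos: [0.6238, -0.0214, 0.3134]
ee_rot: [2.287, 2.154, 0.0]
contact_force: [0.2, 0.3, -1.7]
width: 0.268
grasp_force: 66.8
t 10.85 tcp [ 0.6238 -0.0214  0.3134] nose stand -4.205576977610773 -12.18940617494873 79.11863921627597 F [ 0.1839  0.3155 -1.6982] M [ 0.0432 -0.0264 -0.0515] yaw -3.4309810563719454 z [ 0.0001 -0.     -1.    ]
```

No contact yet at -4 mm, so the tongue is apparently entering the slot. I'll keep going gently.

```bash
python3 -m jog '{"grip":[-1,-1,-1,-1,-1,-1],"offset":[[0,-0.1,0],[0,-0.1,0],[0,-0.1,0],[0,-0.1,0],[0,0,0],[0,0,0]],"rot":[[0,0,0],[0,0,0],[0,0,0],[0,0,0],[0,0,0],[0,0,0]]}'
python3 st.py
```

```text
clock: 11.6
ee_pos: [0.6198, -0.0212, 0.3134]
ee_rot: [2.287, 2.154, 0.0]
contact_force: [0.2, 0.9, -1.3]
width: 0.267
grasp_force: 66.8
t 11.6 tcp [ 0.6198 -0.0212  0.3134] nose stand -8.239396103713466 -12.198324723116045 79.09979692640434 F [ 0.1855  0.8607 -1.2941] M [-0.0121  0.0054  0.0591] yaw -3.430546514910546 z [ 0. -0. -1.]
```

```bash
python3 -m jog '{"grip":[-1,-1,-1,-1,-1,-1,-1,-1,-1],"offset":[[0,-0.2,0],[0,-0.2,0],[0,-0.2,0],[0,-0.2,0],[0,-0.2,0],[0,-0.2,0],[0,-0.2,0],[0,0,0],[0,0,0]],"rot":[[0,0,0],[0,0,0],[0,0,0],[0,0,0],[0,0,0],[0,0,0],[0,0,0],[0,0,0],[0,0,0]]}'
python3 st.py
```

```text
clock: 12.72
ee_pos: [0.6059, -0.0203, 0.3134]
ee_rot: [2.287, 2.154, 0.0]
contact_force: [-0.3, 0.5, -1.2]
width: 0.266
grasp_force: 66.8
t 12.725 tcp [ 0.6059 -0.0203  0.3134] nose stand -22.171026100529307 -12.185648243238383 79.12747489169408 F [-0.3102  0.4956 -1.1922] M [-0.0022  0.0635  0.0068] yaw -3.429731006387852 z [ 0.0002 -0.     -1.    ]
```

```bash
python3 -m jog '{"grip":[-1,-1,-1,-1,-1,-1,-1,-1,-1,-1],"offset":[[0,-0.2,0],[0,-0.2,0],[0,-0.15,0],[0,-0.1,0],[0,-0.1,0],[0,-0.1,0],[0,-0.05,0],[0,-0.05,0],[0,0,0],[0,0,0]],"rot":[[0,0,0],[0,0,0],[0,0,0],[0,0,0],[0,0,0],[0,0,0],[0,0,0],[0,0,0],[0,0,0],[0,0,0]]}'
python3 st.py
```

```text
clock: 13.98
ee_pos: [0.5963, -0.0198, 0.3134]
ee_rot: [2.287, 2.154, -0.0]
contact_force: [0.8, 0.5, -1.9]
width: 0.266
grasp_force: 66.8
t 13.975 tcp [ 0.5963 -0.0198  0.3134] nose stand -31.741161340240133 -12.22634368883838 79.10200229591455 F [ 0.8021  0.5179 -1.9471] M [ 0.021  -0.0205  0.0288] yaw -3.432763433528235 z [-0. -0. -1.]
```

```bash
python3 -m jog '{"grip":[-1,-1,-1,-1,-1],"offset":[[0,-0.05,0],[0,-0.05,0],[0,-0.05,0],[0,-0.03,0],[0,0,0]],"rot":[[0,0,0],[0,0,0],[0,0,0],[0,0,0],[0,0,0]]}'
python3 st.py
```

```text
clock: 14.6
ee_pos: [0.5945, -0.0197, 0.3134]
ee_rot: [2.287, 2.154, 0.0]
contact_force: [-0.1, -0.1, -1.3]
width: 0.269
grasp_force: 66.8
t 14.6 tcp [ 0.5945 -0.0197  0.3134] nose stand -33.56071553132313 -12.235697413880457 79.11434647101132 F [-0.125  -0.0883 -1.3293] M [-0.0279  0.0603  0.0402] yaw -3.432911267890922 z [ 0. -0. -1.]
```

```bash
python3 -m jog '{"grip":[-1,-1,-1,-1],"offset":[[0,-0.05,0],[0,-0.05,0],[0,0,0],[0,0,0]],"rot":[[0,0,0],[0,0,0],[0,0,0],[0,0,0]]}'
python3 st.py
python3 -m jog '{"grip":[-1,-1,-1],"offset":[[0,-0.03,0],[0,-0.03,0],[0,0,0]],"rot":[[0,0,0],[0,0,0],[0,0,0]]}'
python3 st.py
```

```text
clock: 15.1
ee_pos: [0.5938, -0.0197, 0.3135]
ee_rot: [2.286, 2.153, 0.001]
contact_force: [5.2, 0.3, -5.8]
width: 0.269
grasp_force: 66.4
t 15.1 tcp [ 0.5938 -0.0197  0.3135] nose stand -34.094803916769514 -12.246567393094155 79.14471169240863 F [ 5.1825  0.2586 -5.7639] M [-0.0187 -0.9498 -0.003 ] yaw -3.435538683826983 z [ 0.001  -0.0001 -1.    ]
clock: 15.48
ee_pos: [0.5934, -0.0196, 0.3135]
ee_rot: [2.286, 2.153, 0.002]
contact_force: [8.8, 0.5, -7.4]
width: 0.268
grasp_force: 66.0
t 15.475 tcp [ 0.5934 -0.0196  0.3135] nose stand -34.13793536096117 -12.210988311534924 79.10088308332658 F [ 8.7916  0.4783 -7.3778] M [-0.0545 -1.5846  0.0317] yaw -3.4329972420158996 z [ 0.0023 -0.0001 -1.    ]
```

The shank is seated: x force rose to 9 N at 34 mm depth. I'll relax the push and lower the tongue to rest in the slot before releasing.

```bash
python3 -m jog '{"grip":[-1,-1,-1,-1],"offset":[[0,0.06,0],[0,0,0.04],[0,0,0.04],[0,0,0]],"rot":[[0,0,0],[0,0,0],[0,0,0],[0,0,0]]}'
python3 st.py
```

```text
clock: 15.98
ee_pos: [0.5937, -0.0197, 0.313]
ee_rot: [2.286, 2.153, 0.001]
contact_force: [4.3, -0.0, 2.4]
width: 0.271
grasp_force: 67.3
t 15.975 tcp [ 0.5937 -0.0197  0.313 ] nose stand -34.1010940937594 -12.267189100886482 78.68943561822303 F [ 4.344  -0.0422  2.3923] M [-0.0483 -0.9103 -0.0204] yaw -3.4328055491796894 z [ 0.0012 -0.0002 -1.    ]
```

```bash
python3 -m jog '{"grip":[-1,-1,-1],"offset":[[0,0,0.04],[0,0,0.03],[0,0,0]],"rot":[[0,0,0],[0,0,0],[0,0,0]]}'
python3 st.py
```

```text
clock: 16.35
ee_pos: [0.5938, -0.0196, 0.3124]
ee_rot: [2.286, 2.153, 0.001]
contact_force: [5.4, -0.0, 6.4]
width: 0.268
grasp_force: 68.0
t 16.35 tcp [ 0.5938 -0.0196  0.3124] nose stand -34.04508520238215 -12.252007516408623 78.11444055507341 F [ 5.3503 -0.0057  6.3571] M [-0.0368 -0.8    -0.0056] yaw -3.429685313334201 z [ 0.0012 -0.0002 -1.    ]
```

```bash
python3 -m jog '{"grip":[-0.4,-0.35,-0.3,-0.2,0,0.2,0.4,0.4],"offset":[[0,0,0],[0,0,0],[0,0,0],[0,0,0],[0,0,0],[0,0,0],[0,0,0],[0,0,0]],"rot":[[0,0,0],[0,0,0],[0,0,0],[0,0,0],[0,0,0],[0,0,0],[0,0,0],[0,0,0]]}'
python3 st.py
python3 -m jog '{"grip":[0.4,0.4,0.4,0.4,0.4,0.4,0.4],"offset":[[0,0,-0.5],[0,0,-1],[0,0,-2],[0,0,-3],[0,0,-3],[0,0,-3],[0,0,0]],"rot":[[0,0,0],[0,0,0],[0,0,0],[0,0,0],[0,0,0],[0,0,0],[0,0,0]]}'
python3 - <<'E'
from station import *
from h import *
im,d=snapshot("side");s=observe();iw,dw=snapshot("wrist")
cv2.imwrite("pics/end.png",np.hstack([cv2.resize(im[170:310,160:300],(400,400)),cv2.resize(iw[60:300,130:370],(400,400))]))
P=wcloud(s,dw,camera_params("wrist"));z=P[...,2]
m=(dw>0)&(z>.158)&(z<.18)&(np.hypot(P[...,0]-.595,P[...,1]+.02)<.025)
print(rect(P,m));q=P[m];c=np.linalg.lstsq(np.c_[q[:,:2],np.ones(len(q))],q[:,2],rcond=None)[0];print("slope",c,s["contact_force"],s["clock"])
E
```

```text
clock: 17.35
ee_pos: [0.5935, -0.0196, 0.3119]
ee_rot: [-2.287, -2.154, 0.0]
contact_force: [0.7, -0.6, -0.1]
width: 0.7
grasp_force: 0.0
t 17.35 tcp [ 0.5935 -0.0196  0.3119] nose stand -34.558427890105065 -12.22750730098047 77.59144559852432 F [ 0.741  -0.6394 -0.125 ] M [0.0234 0.0312 0.0324] yaw -3.4342839249327137 z [-0.  0. -1.]
clock: 18.23
ee_pos: [0.5936, -0.0196, 0.4399]
ee_rot: [2.284, 2.151, 0.005]
contact_force: [-0.3, -0.9, -0.6]
width: 0.701
grasp_force: 0.0
(array([596.8653, -21.3499]), array([23.1754, 23.1497]), 86.45409393310547, np.int64(781), np.float64(166.6068457738699))
slope [-0.0298 -0.0986  0.1823] [-0.8372 -0.3993 -0.3908] 18.275
```

View pics/end.png

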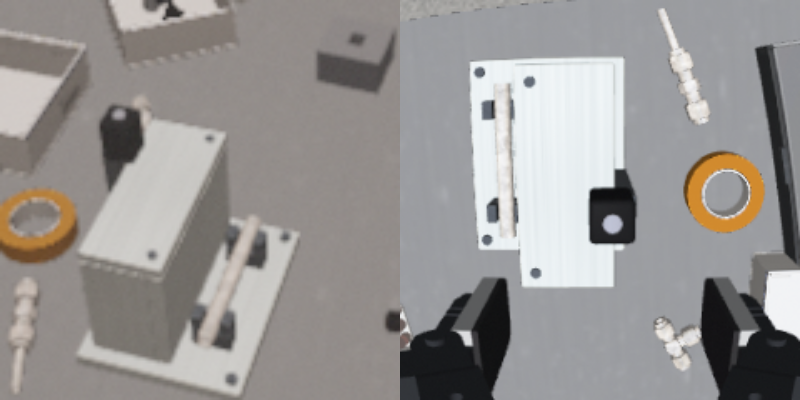

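Both views show the key standing in the rear face: head at (610,215) in the right crop, overlapping the roof's rear edge. The measured depth could be about 2 mm short, so I'll check the head against the roof edge and its tilt within one image.

```bash
python3 - <<'E'
from station import *
from h import *
s=observe();iw,dw=snapshot("wrist");P=wcloud(s,dw,camera_params("wrist"));z=P[...,2]
m=(dw>0)&(z>.107)&(z<.122)&(abs(P[...,0]-.57)<.05)&(abs(P[...,1]+.009)<.095);r=rect(P,m);print("roof",r)
c=r[0]/1000;n=np.array([.9982,-.0605]);e=np.array([.0605,.9982])
k=(dw>0)&(z>.13)&(z<.18)&(np.hypot(P[...,0]-.595,P[...,1]+.02)<.025)
d=P[...,:2]-c;X=d@n*1000-30;Y=d@e*1000
t=k&(z>.162);print("top X",np.percentile(X[t],[2,98]),"Y",np.percentile(Y[t],[2,98]),"z",np.percentile(z[t],[5,50,95]))
i=cv2.erode(t.astype(np.uint8),np.ones((5,5)))>0
print(np.linalg.lstsq(np.c_[X[i],Y[i],np.ones(i.sum())],z[i]*1000,rcond=None)[0],i.sum())
E
```

```text
roof (array([575.485 ,  -8.5673]), array([139.9895,  71.0912]), 86.90764617919922, np.int64(7363), np.float64(114.99366044349539))
top X [-19.9169   3.555 ] Y [-23.3404  -0.3651] z [0.1644 0.1669 0.1693]
[ -0.0282  -0.0191 166.8884] 526
```

Tilt is about 0.03 rad, nose depth about 34 mm and nose height about 78 mm, all within limits. Handing in.

```bash
python3 -c "
from station import *
print(close_job())"
```

```text
the job is handed in; nothing more can be done
None
```

The job is handed in (no verdict shown): the lock key is released in the latch slot, tongue about 34 mm deep, key upright within about 0.03 rad; I located the slot in a wrist image and the tongue went straight in without feeling along the face, highest measured push about 9 N, and the arm never went near the cup, tee fitting or tube cutter.

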